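Find the rocking corner of a board jig and wedge it firm

ROBOT

A 7-joint arm with a two-finger parallel gripper is mounted at the origin on the work surface. World frame = base frame: x ahead of the robot, y to its left, z up, the work surface at z = 0. Lengths are in m, angles in rad, forces in N, time in s.
With the tool pointing down it reaches from about 0.35 to 0.9 m from the base axis. Payload 8.1 kg.
Tool frame: the origin (TCP) lies at the very end of the fingers, on their centre line; the grasp point (between the pads) lies 19 mm behind it; z points along the fingers, y is the line along which they close (so a half turn about z gives the same grasp; the last joint's range is limited). The gripper opens to 85 mm and grips with 20 to 120 N. Pads are 22 mm wide; open, the fingers measure 114 mm over their backs; the gripper's body (76 mm by 85 mm) begins 54 mm behind the grasp point. The pads swing forward as they close: fully open they stand 13 mm farther back than shut.
Start: joints at [1.115, 0.434, 0.025, 1.573, -0.012, 1.134, -0.075], TCP at [0.216, -0.587, 0.2] pointing down, gripper open.
Joint ranges: [-2.62, 2.62], [-0.44, 2.09], [-1.27, 1.32], [0.08, 2.57], [-1.32, 4.46], [0.12, 2], [-2.74, 2.74]. Speed limits (rad/s): [2.22, 2.22, 3.01, 3.01, 3.14, 3.14, 3.14].

INTERFACE

Orientations are given as a rotation vector (axis times angle).
In Python, from workcell import monitor, imaging, robot gives the robot as it stands.
- The arm moves only by the tool carry_out, never from a script. Its argument "targets" is one flat list of numbers, 7 for each row, row after row: the closure, from 0 (fully open) to 1 (shut), then the shift along the tool's x, y, z in cm, then the turn, a rotation vector about the tool's x, y, z in degrees. In form: [hand, dx, dy, dz, ax, ay, az, hand, dx, dy, dz, ax, ay, az, ...]. A call has 1 to 12 rows; each row is the pose to reach, as a shift and turn from the pose commanded when the call began, along the tool's axes at that moment; what a row does not reach only later rows make up. A row lasts 1/8 s, in which the tool goes at most 62.5 mm and 10.7 degrees, less where a joint would pass 70% of its speed; a pose out of reach is approached as far as the arm can. A call with a gripper value outside its range is refused whole. The fingers move at their own pace and stop on an object; the grip force is fixed at half the most. Time passes only in rows, so rows that repeat a pose let the fingers close. It gives the time, the measured TCP pose, the force, the opening and the grip force at its end, in the units of the state.
- monitor.get_state(): the state, without advancing time (a new reading comes with each control period).
- imaging.get_image(name): name is "scene" or "side" or "wrist"; returns the picture (420x560x3 uint8, blue, green, red); there is no depth.
- imaging.camera_model(name): a dict with "intrinsics" (3x3 intrinsics, pixels), "cam_to_world" (4x4, takes a point from camera to world coordinates). Camera axes: x right, y down, z forward; pixel columns grow to the right and rows downward; lengths in m; the calibration is good to about 2 mm. A picture is of the moment at which its call begins: read the wrist's pose just before it. camera_model takes no time and is no camera call; for the wrist camera it gives the pose at the moment of the call.
- robot.hand_in(): hands the job in; it is judged then, once.
The state is a dict: "time_s": time; "joint_positions": joint angles; "qvel": joint speeds; "tau": joint torques, N m; "eef_pos": TCP position; "eef_rot": TCP orientation; "force": force on the tool from outside, world axes, zero at the start; "ft_torque": the same for the moment, N m; "finger_gap": finger opening in m; "grasp_force": force on a finger pad.
Only numpy, scipy, OpenCV 4.12 (cv2) and the standard library are available. Lean on these libraries where they do the work, as an engineer would, in place of code of your own. Each camera call takes 0.05 s, during which the arm holds its last target. There are 200 camera calls.

TASK

The aluminium jig plate standing on the steel surface plate has lost the rest pad under one corner and rocks. Press its corners to find which, slide the wooden wedge, thin end first, under that corner until it is snug with the plate still level, and let go of it. Then prove it firm by pressing each corner once more with the shut fingertips, about 5 N, in this order as seen from the robot: near left, near right, far right, far left; leave the jig plate where it stands and the other things on the bench alone.

Things in the scene. Friction and masses are not known exactly. Their poses are not given: they have to be found in the camera images.
- jig: jig plate: bare aluminium, 150 (x) x 130 (y) x 14 mm, 0.9 kg, loose, a circuit board and parts (up to 18 mm high) clamped on its middle, corners bare. Origin: centre of its underside; z up, x away from the robot within 0.25 rad. Lies level on hidden rest pads; over 1.5 N on the corner without a pad tips it 3 to 4 mm down there and it comes back when let go; the other corners stay firm.
- near_left (a point): press point of the jig plate's near left corner (as seen from the robot): on its upper face, 16 mm in from both edges, straight above the rest pad's place; axes as the jig's
- near_right (a point): press point of the jig plate's near right corner (as seen from the robot): on its upper face, 16 mm in from both edges, straight above the rest pad's place; axes as the jig's
- far_right (a point): press point of the jig plate's far right corner (as seen from the robot): on its upper face, 16 mm in from both edges, straight above the rest pad's place; axes as the jig's
- far_left (a point): press point of the jig plate's far left corner (as seen from the robot): on its upper face, 16 mm in from both edges, straight above the rest pad's place; axes as the jig's
- surface_plate: fixed flat dark steel plate, 220 (x) x 390 (y) x 16 mm, origin: centre of its underside. The jig stands square on its middle on rubber pads stuck to the steel, 20 mm across, 4 mm high, under the press points; one of the four, differing each time, is gone. Jig underside 20 mm, top 34 mm above the bench. 130 mm of flat steel is free on the jig's left and right for sliding the wedge in.
- wedge: loose pale wooden taper wedge, 96 mm long, 80 g, lying left or right of the surface plate. Origin: underside, 50 mm behind the tip; thin end to +x. Ramp 26 mm wide, rising evenly from 1.5 mm at the tip to 7.5 mm 60 mm behind it. Sliding takes under 1 N; it is snug about 25 mm under the jig's edge, where the push rises; 4 N or more may lift or shift the jig. It does not slip back.
- wedge_tip (a point): middle of the wedge's thin edge, 1 mm above its underside
- wedge_handle (a point): centre of the top of the wedge's handle, an upright block 36 (along the wedge) x 18 (across) x 45 mm high behind the ramp, centred 28 mm behind the wedge's origin; grip it from above across its 18 mm width or along its 36 mm length
- flux: bystander: small aluminium bottle with red cap, 40 mm across, 70 mm high; origin at the centre of its underside
- driver_set: bystander: flat black case of green screwdrivers, 90 x 150 x 25 mm; origin at the centre of its underside
- highlighter: bystander: thick yellow and grey marker pen lying flat, 115 x 18 x 18 mm, long axis = its x; origin at the centre of its underside
- screwdriver: bystander: single screwdriver lying on the bench, 170 mm long; origin at its underside
- heatsink: bystander: small finned aluminium heat sink, 30 x 60 x 30 mm; origin at the centre of its underside
Things that resemble listed ones, but are neither listed nor needed, are in the scene too. Of the things shaped like the wedge, the wooden one is meant.

How it is judged:
By the outcome, as a careful person would: the job done as asked, in the order asked, and still so for the second after the job is handed in, with the robot touching nothing.
It also fails if it takes over 72 s, if anything falls off the work surface, if the arm or the gripper's body presses on something with over 40 N, if the wrist force passes 120 N, or if a joint passes its speed limit or range.

## Working session

There is one attempt and no reset: what is moved stays moved. The work goes in short steps, Python scripts to look and compute and a tool call to move; the robot and the scene stay as the last step left them, time stands still between calls to the robot, and variables do not carry over. Pictures are saved under pics/ and viewed, at most 10 in all, crops included, and the job is handed in when it is done.

Besides the shell and the picture viewer there is one more tool, called after "Request:" as name(argument=value, ...) on one line, values as JSON. carry_out: Moves the arm, as the interface text tells. Its arguments: {"type":"object","properties":{"targets":{"type":"array"}},"required":["targets"]}

```bash
mkdir -p pics; ls; python3 - <<'E'
from workcell import monitor, imaging, robot
import cv2
s=monitor.get_state();print(s)
for n in("scene","side"):
    cv2.imwrite(f"pics/{n}0.png",imaging.get_image(n)); print(n,imaging.camera_model(n))
E
```

```text
pics
{'time_s': 0.0, 'joint_positions': array([ 1.11540997,  0.43520889,  0.02497458,  1.57409451, -0.01157188,
        1.13397496, -0.07511799]), 'qvel': array([ 0.00197003, -0.00034452, -0.00083985, -0.00126885,  0.00093107,
        0.00069053,  0.00036453]), 'tau': array([ 5.15217982e-05, -6.70458627e+01,  1.02531876e+00, -3.16220355e+01,
        1.55829918e-02,  1.22796453e-02, -1.49236519e-05]), 'eef_pos': array([ 0.21569164, -0.58602403,  0.19913578]), 'eef_rot': array([-3.09140937e+00, -5.50907144e-01,  6.78911707e-04]), 'force': array([1.07383443, 0.17397245, 0.50113159]), 'ft_torque': array([-0.00638219,  0.02065328, -0.01722872]), 'grasp_force': 0.0, 'finger_gap': 0.08571143254100926}
scene {'intrinsics': array([[544.76571722,   0.        , 275.65943995],
       [  0.        , 544.76571722, 209.40980756],
       [  0.        ,   0.        ,   1.        ]]), 'cam_to_world': array([[ 0.89914865,  0.33588517, -0.28055812,  0.93045406],
       [ 0.43759675, -0.6806541 ,  0.58755347, -0.80215278],
       [ 0.00638746, -0.65106923, -0.75899147,  1.11782422],
       [ 0.        ,  0.        ,  0.        ,  1.        ]])}
side {'intrinsics': array([[430.28528558,   0.        , 271.25551259],
       [  0.        , 430.28528558, 217.28471344],
       [  0.        ,   0.        ,   1.        ]]), 'cam_to_world': array([[-0.89338179, -0.22150496,  0.3909022 , -0.00576816],
       [-0.44929645,  0.43792749, -0.77868621,  1.06558434],
       [ 0.00129604, -0.87129505, -0.49075784,  0.73364705],
       [ 0.        ,  0.        ,  0.        ,  1.        ]])}
```

View pics/scene0.png

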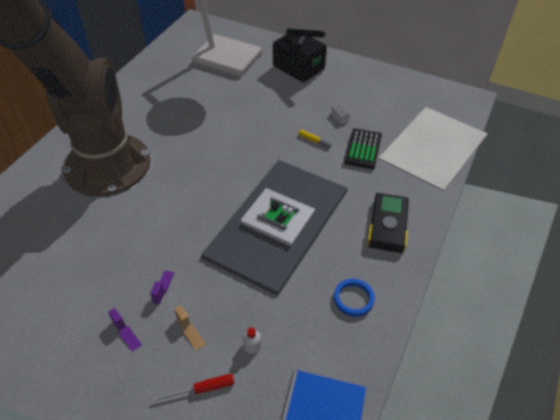

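View pics/side0.png

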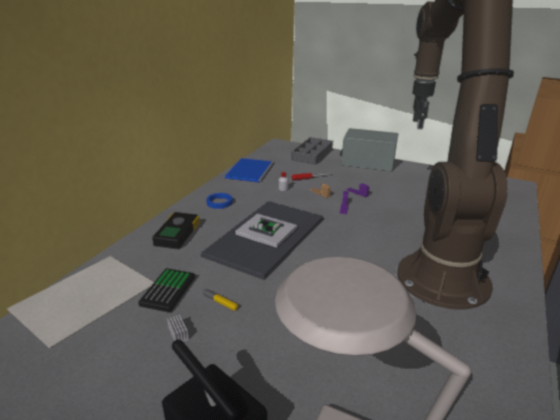

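Scene: the jig is at about (278,217) on the dark plate. The wooden wedge is at about (190,328), right of the plate, with its handle at (183,313) and tip at (200,345). The two purple ones are decoys. I'll enlarge this for accurate pixels.

```bash
python3 - <<'E'
import cv2,numpy as np
im=cv2.imread("pics/scene0.png")
a=cv2.resize(im[180:255,232:322],None,fx=6,fy=6,interpolation=cv2.INTER_CUBIC)
b=cv2.resize(im[300:356,165:215],None,fx=5,fy=8,interpolation=cv2.INTER_CUBIC)
b=cv2.resize(im[300:356,165:215],None,fx=5,fy=5,interpolation=cv2.INTER_CUBIC)
H=max(a.shape[0],b.shape[0]);c=np.zeros((H,a.shape[1]+b.shape[1],3),np.uint8)
c[:a.shape[0],:a.shape[1]]=a;c[:b.shape[0],a.shape[1]:]=b
cv2.imwrite("pics/crop0.png",c);print(c.shape)
E
```

```text
(450, 790, 3)
```

View pics/crop0.png

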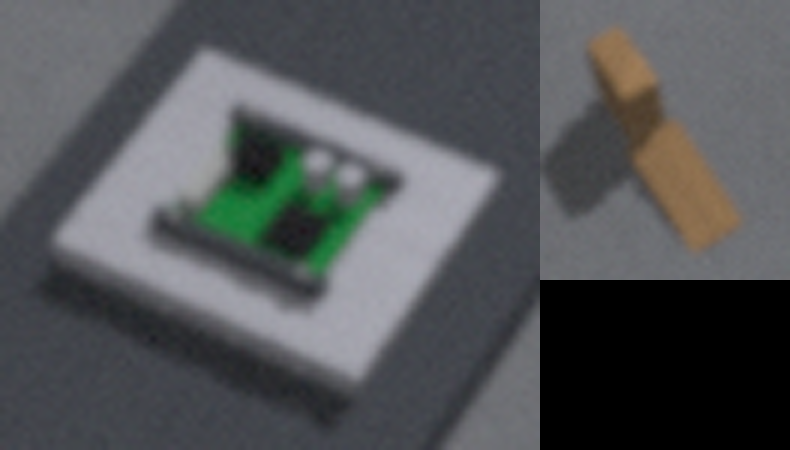

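```bash
cat > h.py <<'E'
import numpy as np
from workcell import monitor, imaging, robot
def back(cm,uv,z):
    K,T=cm["intrinsics"],cm["cam_to_world"]
    d=T[:3,:3]@np.linalg.solve(K,[uv[0],uv[1],1]);o=T[:3,3]
    return o+d*(z-o[2])/d[2]
E
python3 - <<'E'
from h import *
cm=imaging.camera_model("scene")
A=lambda p:((p[0]+.5)/6-.5+232,(p[1]+.5)/6-.5+180)
B=lambda p:((p[0]-540+.5)/5-.5+165,(p[1]+.5)/5-.5+300)
J=[back(cm,A(p),.034)[:2] for p in[(203,45),(500,173),(358,382),(52,243)]]
print(np.round(J,4),np.round(np.mean(J,0),4))
for i in range(4):
    d=J[(i+1)%4]-J[i];print(np.linalg.norm(d),np.degrees(np.arctan2(d[1],d[0])))
for c in[(205,245),(346,192),(275,286),(285,164)]: print(np.round(back(cm,c,.016),4))
h=back(cm,B((622,62)),.045); t=back(cm,B((720,236)),.0015)
print(h,t,np.linalg.norm((h-t)[:2]),np.degrees(np.arctan2(*(t-h)[1::-1])))
for p in[(614,28),(588,46),(657,80),(628,97)]:print(back(cm,B(p),.045))
for p in[(741,220),(700,251)]:print(back(cm,B(p),.0015))
E
```

```text
[[ 0.4699  0.0964]
 [ 0.6208  0.0856]
 [ 0.6132 -0.0458]
 [ 0.4639 -0.0361]] [0.5419 0.025 ]
0.15128250307470956 -4.095162751547338
0.1315662087350619 -93.31599554801319
0.1496438675695817 176.29784001734393
0.13262486585438135 87.38736050718377
[ 0.4152 -0.1343  0.016 ]
[0.6687 0.1928 0.016 ]
[ 0.6268 -0.1657  0.016 ]
[0.4721 0.2171 0.016 ]
[ 0.47646064 -0.33625681  0.045     ] [ 0.54419823 -0.37257183  0.0015    ] 0.07685806799657505 -28.19634648819125
[ 0.46386955 -0.32309235  0.045     ]
[ 0.45841935 -0.33605888  0.045     ]
[ 0.49528102 -0.33711305  0.045     ]
[ 0.4882969  -0.34999324  0.045     ]
[ 0.5485884  -0.36182026  0.0015    ]
[ 0.53999193 -0.38263063  0.0015    ]
```

```bash
cat >> h.py <<'E'
from scipy.spatial.transform import Rotation as Ro
C=np.array([.542,.025]);YJ=np.radians(-3.7)
def jp(x,y):
    return C+[np.cos(YJ)*x-np.sin(YJ)*y,np.sin(YJ)*x+np.cos(YJ)*y]
P={"nl":jp(-.059,.049),"nr":jp(-.059,-.049),"fr":jp(.059,-.049),"fl":jp(.059,.049)}
def down(yaw): # tool x at yaw(deg), z down
    return Ro.from_euler('z',yaw,degrees=True)*Ro.from_euler('x',180,degrees=True)
def rel(p0,r0,p,yaw=None):
    d=r0.inv().apply(np.array(p)-p0)*100
    t=(r0.inv()*down(yaw)).as_rotvec(degrees=True) if yaw is not None else np.zeros(3)
    return np.round(np.r_[d,t],2)
def st():
    s=monitor.get_state();return s,s["eef_pos"],Ro.from_rotvec(s["eef_rot"])
E
python3 - <<'E'
from h import *
s,p,r=st();print(P)
p0=np.array([.216,-.587,.2]);r0=down(20.2)
print(r0.as_rotvec(),rel(p0,r0,[*P["nr"],.06],86.3))
E
```

```text
{'nl': array([0.48628506, 0.07770527]), 'nr': array([ 0.4799609 , -0.02009046]), 'fr': array([ 0.59771494, -0.02770527]), 'fl': array([0.6040391 , 0.07009046])}
[3.09290796e+00 5.50930818e-01 3.37347832e-17] [ 44.35 -44.09  14.     0.     0.   -66.1 ]
```

Request:
carry_out(targets=[1, 44.35, -44.1, 6, 0, 0, -66.1, 1, 44.35, -44.1, 6, 0, 0, -66.1, 1, 44.35, -44.1, 6, 0, 0, -66.1, 1, 44.35, -44.1, 6, 0, 0, -66.1, 1, 44.35, -44.1, 6, 0, 0, -66.1, 1, 44.35, -44.1, 6, 0, 0, -66.1, 1, 44.35, -44.1, 6, 0, 0, -66.1, 1, 44.35, -44.1, 6, 0, 0, -66.1, 1, 44.35, -44.1, 6, 0, 0, -66.1, 1, 44.35, -44.1, 6, 0, 0, -66.1, 1, 44.35, -44.1, 15.5, 0, 0, -66.1, 1, 44.35, -44.1, 15.5, 0, 0, -66.1])

```text
time_s: 1.6
eef_pos: [0.4785, -0.0185, 0.0425]
eef_rot: [-2.288, -2.15, 0.003]
force: [-0.0, -0.7, -0.0]
finger_gap: 0.0
grasp_force: 0.0
```

Request:
carry_out(targets=[1, 0, 0, 0, 0, 0, 0, 1, 0, 0, 0, 0, 0, 0, 1, 0, 0, 0.6, 0, 0, 0, 1, 0, 0, 0.6, 0, 0, 0])

```text
time_s: 2.1
eef_pos: [0.4802, -0.0198, 0.0395]
eef_rot: [2.292, 2.147, 0.001]
force: [0.2, 0.0, 0.1]
finger_gap: 0.0001
grasp_force: 0.0
```

```bash
python3 - <<'E'
from h import *
import cv2
s,p,r=st();print(p,s["eef_rot"],s["force"])
cv2.imwrite("pics/w1.png",imaging.get_image("wrist"))
E
```

```text
[ 0.48016301 -0.01980636  0.03947309] [2.29179247e+00 2.14734367e+00 9.94860066e-04] [0.22002746 0.03981308 0.12918042]
```

View pics/w1.png

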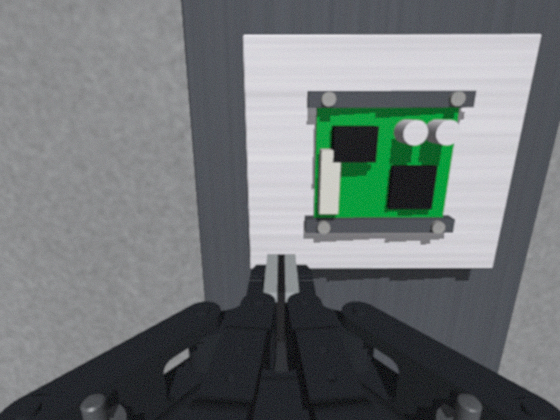

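The wrist view shows the jig's top corners at near left (244,36), far left (539,35), far right (493,268) and near right (250,268). I'll refine its pose from these.

```bash
python3 - <<'E'
from h import *
cm=imaging.camera_model("wrist")
J=[back(cm,p,.034)[:2] for p in[(244,36),(539,35),(493,268),(250,268)]]
print(np.round(J,4),np.mean(J,0))
for i in range(4):
    d=J[(i+1)%4]-J[i];print(np.linalg.norm(d),np.degrees(np.arctan2(d[1],d[0])))
E
```

```text
[[ 0.4678  0.0933]
 [ 0.6157  0.0842]
 [ 0.6093 -0.0452]
 [ 0.4589 -0.0354]] [0.53793403 0.02422205]
0.14815126494508013 -3.5390830506666657
0.12955813777168812 -92.83325007196109
0.15075426818121448 176.28884939272064
0.1290994928619295 86.01429521479122
```

Request:
carry_out(targets=[1, 0, 0, 0.4, 0, 0, 0, 1, 0, 0, 0.6, 0, 0, 0, 1, 0, 0, 0.7, 0, 0, 0, 1, 0, 0, 0.7, 0, 0, 0])

```text
time_s: 2.65
eef_pos: [0.4797, -0.0195, 0.0318]
eef_rot: [-2.292, -2.149, 0.0]
force: [-0.4, 0.1, 0.2]
finger_gap: -0.0002
grasp_force: 0.0
```

Request:
carry_out(targets=[1, 0, 0, 0, 0, 0, 0, 1, 0, 0, 0.1, 0, 0, 0, 1, 0, 0, 0.1, 0, 0, 0])

```text
time_s: 3.02
eef_pos: [0.4798, -0.0195, 0.0309]
eef_rot: [-2.292, -2.149, 0.0]
force: [0.4, -0.3, -0.3]
finger_gap: -0.0
grasp_force: 0.0
```

Request:
carry_out(targets=[1, 0, 0, 0.1, 0, 0, 0, 1, 0, 0, 0.1, 0, 0, 0, 1, 0, 0, 0.1, 0, 0, 0])

```text
time_s: 3.4
eef_pos: [0.4798, -0.0195, 0.0299]
eef_rot: [2.292, 2.149, -0.0]
force: [0.1, 0.5, 0.1]
finger_gap: -0.0001
grasp_force: 0.0
```

```bash
python3 - <<'E'
from h import *
import cv2
s,p,r=st();print(p,s["force"],s["ft_torque"])
im=imaging.get_image("side");cv2.imwrite("pics/s1.png",cv2.resize(im[185:285,190:340],None,fx=5,fy=5,interpolation=cv2.INTER_CUBIC))
E
```

```text
[ 0.47976648 -0.0194903   0.02989589] [0.14472722 0.4775423  0.05701843] [ 0.0582168  -0.0235253  -0.03414927]
```

View pics/s1.png

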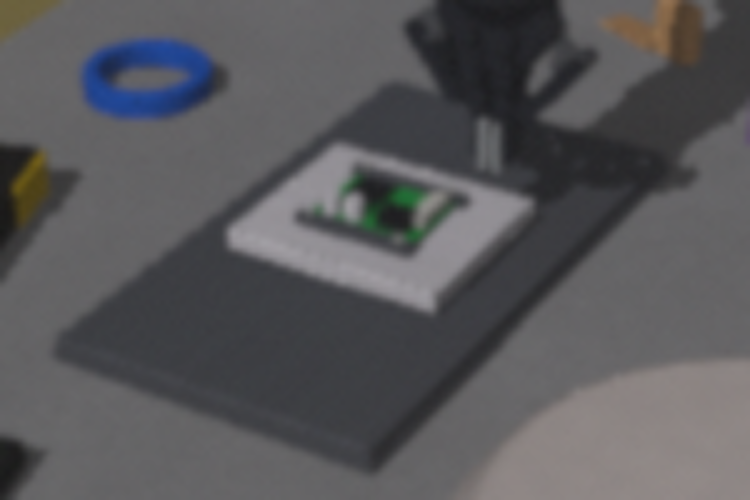

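The fingertip shows at crop (490,170), just beyond the jig's right edge. I'll check that against its projection.

```bash
python3 - <<'E'
from h import *
def proj(cm,X):
    T=np.linalg.inv(cm["cam_to_world"]);q=cm["intrinsics"]@(T[:3,:3]@X+T[:3,3]);return q[:2]/q[2]
cm=imaging.camera_model("side")
s,p,r=st()
q=proj(cm,p);print("tip",q,(q-[190,185])*5)
A=lambda p:(p[0]/5+190,p[1]/5+185)
for c in[(340,145),(535,203),(437,298),(228,236)]:print(back(cm,A(c),.034))
for z in (.03,.034,.04,.05):print(back(cm,A((490,171)),z))
for w in("scene","wrist"):print(w,proj(imaging.camera_model(w),p))
E
```

```text
tip [287.7188569  226.77294606] [488.5942845 208.8647303]
[ 0.60134601 -0.04453536  0.034     ]
[ 0.45352787 -0.0332775   0.034     ]
[0.46072642 0.09526432 0.034     ]
[0.60819516 0.09040126 0.034     ]
[ 0.49950431 -0.06435411  0.03      ]
[ 0.49663201 -0.05793079  0.034     ]
[ 0.49232355 -0.0482958   0.04      ]
[ 0.48514278 -0.03223749  0.05      ]
scene [248.78527777 218.74385884]
wrist [282.59831033 246.12546403]
```

```bash
python3 - <<'E'
from h import *
import cv2
def proj(cm,X):
    T=np.linalg.inv(cm["cam_to_world"]);q=cm["intrinsics"]@(T[:3,:3]@X+T[:3,3]);return q[:2]/q[2]
s,p,r=st()
for w in("scene","side","wrist"):
    cm=imaging.camera_model(w)
    print(w,[np.round(proj(cm,p+[0,0,d]),1) for d in(0,.01,.02,.03)])
a=imaging.get_image("scene")[170:245,210:310];b=imaging.get_image("wrist")[220:295,230:330]
cv2.imwrite("pics/c2.png",cv2.resize(np.hstack([a,b]),None,fx=4,fy=6,interpolation=cv2.INTER_CUBIC))
E
```

```text
scene [array([248.8, 218.7]), array([248.7, 216.3]), array([248.5, 213.8]), array([248.4, 211.2])]
side [array([287.7, 226.8]), array([287.8, 224.1]), array([287.8, 221.4]), array([287.9, 218.6])]
wrist [array([282.6, 246.1]), array([282.7, 253.3]), array([282.8, 261.2]), array([282.9, 270.1])]
```

View pics/c2.png

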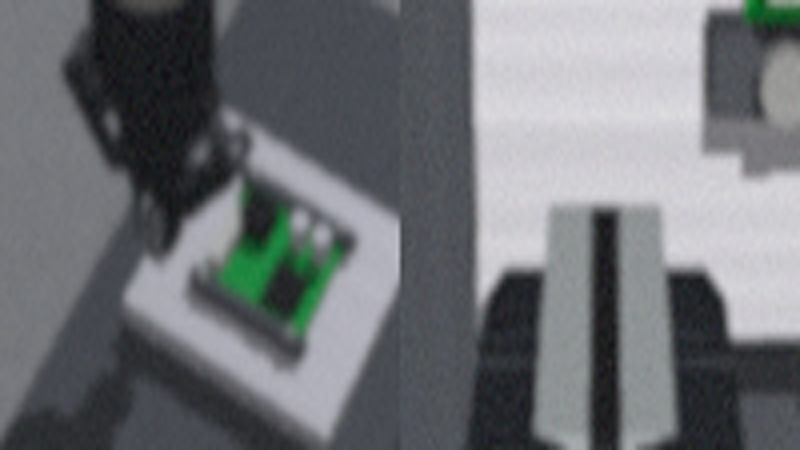

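Both fixed cameras put the tip about 20 mm above the jig, so it hasn't touched yet. I'll keep lowering it and watch the force.

Request:
carry_out(targets=[1, 0, 0, 0.3, 0, 0, 0, 1, 0, 0, 0.4, 0, 0, 0, 1, 0, 0, 0.4, 0, 0, 0])

```text
time_s: 3.92
eef_pos: [0.4797, -0.0195, 0.0257]
eef_rot: [-2.292, -2.149, 0.0]
force: [-0.5, 0.8, 0.4]
finger_gap: 0.0003
grasp_force: 0.0
```

Request:
carry_out(targets=[1, 0, 0, 0.2, 0, 0, 0, 1, 0, 0, 0.2, 0, 0, 0])

```text
time_s: 4.18
eef_pos: [0.4797, -0.0195, 0.0238]
eef_rot: [-2.292, -2.149, 0.0]
force: [-0.4, -0.6, 0.9]
finger_gap: -0.0003
grasp_force: 0.0
```

Request:
carry_out(targets=[1, 0, 0, 0.2, 0, 0, 0, 1, 0, 0, 0.2, 0, 0, 0])

```text
time_s: 4.42
eef_pos: [0.4796, -0.0195, 0.0217]
eef_rot: [-2.292, -2.149, 0.0]
force: [0.2, -0.2, -0.8]
finger_gap: -0.0002
grasp_force: 0.0
```

Request:
carry_out(targets=[1, 0, 0, 0.2, 0, 0, 0, 1, 0, 0, 0.2, 0, 0, 0])

```text
time_s: 4.68
eef_pos: [0.4797, -0.0195, 0.0198]
eef_rot: [-2.292, -2.149, 0.0]
force: [-0.8, -0.9, -0.4]
finger_gap: -0.0003
grasp_force: 0.0
```

Request:
carry_out(targets=[1, 0, 0, 0.2, 0, 0, 0, 1, 0, 0, 0.2, 0, 0, 0])

```text
time_s: 4.92
eef_pos: [0.4797, -0.0195, 0.0177]
eef_rot: [-2.292, -2.149, 0.0]
force: [-0.6, -0.1, -0.7]
finger_gap: -0.0002
grasp_force: 0.0
```

```bash
python3 - <<'E'
from h import *
import cv2
im=imaging.get_image("side");cv2.imwrite("pics/s3a.png",im)
sc=imaging.get_image("scene");w=imaging.get_image("wrist")
a=cv2.resize(im[190:250,255:315],(400,400),interpolation=cv2.INTER_CUBIC)
b=cv2.resize(w[190:290,220:320],(400,400),interpolation=cv2.INTER_CUBIC)
cv2.imwrite("pics/c3.png",np.hstack([a,b]))
E
```

```text
(no output)
```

View pics/c3.png

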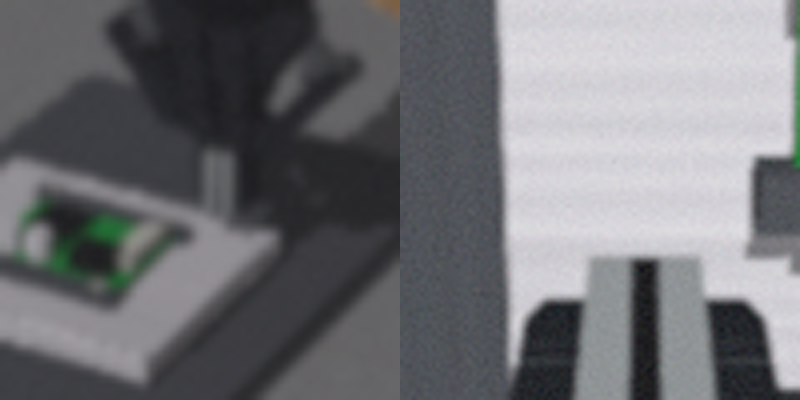

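The side view puts the tip at crop (217,215), still roughly 10 mm above the jig. The physical tip therefore sits higher than the reported TCP. Still lowering.

Request:
carry_out(targets=[1, 0, 0, 0.2, 0, 0, 0, 1, 0, 0, 0.4, 0, 0, 0])

```text
time_s: 5.32
eef_pos: [0.4798, -0.0195, 0.0138]
eef_rot: [2.292, 2.149, -0.0]
force: [-0.3, -0.1, 0.3]
finger_gap: 0.0
grasp_force: 0.0
```

Request:
carry_out(targets=[1, 0, 0, 0.15, 0, 0, 0, 1, 0, 0, 0.15, 0, 0, 0])

```text
time_s: 5.58
eef_pos: [0.4797, -0.0195, 0.0122]
eef_rot: [-2.292, -2.149, 0.0]
force: [-0.2, 0.4, 0.2]
finger_gap: 0.0003
grasp_force: 0.0
```

Request:
carry_out(targets=[1, 0, 0, 0.15, 0, 0, 0, 1, 0, 0, 0.15, 0, 0, 0])

```text
time_s: 5.82
eef_pos: [0.4797, -0.0195, 0.0108]
eef_rot: [-2.292, -2.149, 0.0]
force: [0.2, 0.2, -0.0]
finger_gap: -0.0002
grasp_force: 0.0
```

Request:
carry_out(targets=[1, 0, 0, 0.15, 0, 0, 0, 1, 0, 0, 0.15, 0, 0, 0])

```text
time_s: 6.08
eef_pos: [0.4797, -0.0195, 0.0093]
eef_rot: [-2.292, -2.149, 0.0]
force: [0.1, 0.1, 0.0]
finger_gap: 0.0001
grasp_force: 0.0
```

Request:
carry_out(targets=[1, 0, 0, 0.15, 0, 0, 0, 1, 0, 0, 0.15, 0, 0, 0])

```text
time_s: 6.32
eef_pos: [0.4797, -0.0195, 0.0078]
eef_rot: [-2.292, -2.149, 0.0]
force: [-0.3, -0.0, 0.8]
finger_gap: 0.0
grasp_force: 0.0
```

Request:
carry_out(targets=[1, 0, 0, 0.1, 0, 0, 0, 1, 0, 0, 0.1, 0, 0, 0])

```text
time_s: 6.58
eef_pos: [0.4797, -0.0195, 0.0068]
eef_rot: [-2.292, -2.149, 0.0]
force: [-0.1, 0.5, -0.3]
finger_gap: 0.0001
grasp_force: 0.0
```

```bash
python3 - <<'E'
from h import *
import cv2
for n,f in(("now",imaging.get_image("side")),("z18",cv2.imread("pics/s3a.png"))):
    print(n);print(cv2.cvtColor(f,cv2.COLOR_BGR2GRAY)[212:234,284:292].T)
E
```

```text
now
[[ 40  44  49  54  59  59  59  62  71  90 113 127 124 120 135 144 144 145
  145 145 145 146]
 [ 39  40  47  61  76  80  80  80  81  87 101 121 128 131 142 145 144 144
  145 145 144 144]
 [ 36  39  49  74  95  99  98  98  98  99 102 108 113 121 139 144 144 145
  145 145 143 139]
 [ 34  35  46  68  88  89  88  89  89  89  90  92  97 107 129 143 145 145
  144 144 138 125]
 [ 36  38  43  62  88  95  97  95  93  92  93  97 103 104 116 139 145 144
  144 139 126 103]
 [ 38  39  41  55  77  88  91  88  84  84  83  84  88  92 108 137 144 143
  138 125 103  85]
 [ 39  39  38  42  49  56  57  58  56  57  56  58  65  81 107 137 144 138
  125 105  86  73]
 [ 37  35  36  35  33  36  39  37  39  40  41  47  60  83 110 137 138 127
  105  89  79  64]]
z18
[[ 55  58  59  59  60  60  60  65  79 107 133 136 128 123 135 144 144 144
  145 144 145 146]
 [ 63  76  80  81  80  81  79  82  89 106 129 141 141 141 144 145 145 145
  144 144 144 145]
 [ 73  96 102 102 102 100  99  99 100 104 118 138 144 143 145 145 145 144
  145 145 144 139]
 [ 69  90  97  96  95  95  90  90  89  92 107 130 141 143 145 145 144 145
  145 143 140 123]
 [ 64  89  98  99  98  98  97  96  94  95 102 115 131 140 144 145 145 144
  143 139 124 103]
 [ 59  81  90  91  92  91  90  89  88  87  86  92 113 137 144 144 145 143
  138 125 104  84]
 [ 44  54  59  59  59  59  59  57  58  62  69  79 106 134 143 144 143 138
  124 104  86  74]
 [ 37  34  37  38  37  39  39  39  42  50  61  74  99 127 140 144 139 126
  106  89  78  63]]
```

Request:
carry_out(targets=[1, 0, 0, 0.1, 0, 0, 0, 1, 0, 0, 0.1, 0, 0, 0])

```text
time_s: 6.88
eef_pos: [0.4797, -0.0195, 0.0058]
eef_rot: [-2.292, -2.149, 0.0]
force: [0.0, 0.3, -0.5]
finger_gap: -0.0001
grasp_force: 0.0
```

Request:
carry_out(targets=[1, 0, 0, 0.1, 0, 0, 0, 1, 0, 0, 0.1, 0, 0, 0])

```text
time_s: 7.12
eef_pos: [0.4797, -0.0195, 0.0048]
eef_rot: [-2.292, -2.149, 0.0]
force: [-0.1, -0.1, 0.2]
finger_gap: -0.0001
grasp_force: 0.0
```

Request:
carry_out(targets=[1, 0, 0, 0.1, 0, 0, 0, 1, 0, 0, 0.1, 0, 0, 0])

```text
time_s: 7.38
eef_pos: [0.4797, -0.0195, 0.0038]
eef_rot: [-2.292, -2.149, 0.0]
force: [0.8, -0.3, -0.6]
finger_gap: 0.0001
grasp_force: 0.0
```

Request:
carry_out(targets=[1, 0, 0, 0.1, 0, 0, 0, 1, 0, 0, 0.1, 0, 0, 0])

```text
time_s: 7.62
eef_pos: [0.4797, -0.0195, 0.0028]
eef_rot: [-2.292, -2.149, 0.0]
force: [-0.2, -0.2, -0.0]
finger_gap: -0.0001
grasp_force: 0.0
```

Request:
carry_out(targets=[1, 0, 0, 0.1, 0, 0, 0, 1, 0, 0, 0.1, 0, 0, 0])

```text
time_s: 7.88
eef_pos: [0.4799, -0.0195, 0.0026]
eef_rot: [2.291, 2.148, -0.0]
force: [-3.6, -0.3, 13.5]
finger_gap: -0.0004
grasp_force: 6.9
```

Request:
carry_out(targets=[1, 0, 0, 0.1, 0, 0, 0, 1, 0, 0, 0.1, 0, 0, 0])

```text
time_s: 8.12
eef_pos: [0.4799, -0.0195, 0.0025]
eef_rot: [2.291, 2.148, -0.0]
force: [-9.0, -0.1, 29.6]
finger_gap: -0.0001
grasp_force: 14.8
```

```bash
python3 - <<'E'
from h import *
import cv2
f=imaging.get_image("side");cv2.imwrite("pics/s4.png",f)
print(cv2.cvtColor(f,cv2.COLOR_BGR2GRAY)[214:236,284:292].T)
cv2.imwrite("pics/w4.png",imaging.get_image("wrist"))
d=cv2.absdiff(f,cv2.imread("pics/s3a.png")).max(2);ys,xs=np.where(d>25);print(ys.min(),ys.max(),xs.min(),xs.max(),len(ys))
E
```

```text
[[ 43  46  51  56  58  59  69  84  95 101 109 117 134 143 145 145 144 145
  145 145 145 139]
 [ 39  44  59  74  79  80  83  87  91  96 111 125 135 143 144 145 146 145
  145 144 140 123]
 [ 37  44  68  92  98  98 100 100 100 103 106 111 121 139 144 144 144 145
  144 139 124 101]
 [ 35  39  56  77  87  88  87  90  91  96  97 100 113 134 143 144 145 144
  140 125 101  84]
 [ 37  39  51  74  91  93  91  93  97 103 105 106 114 128 140 144 144 140
  125 103  83  73]
 [ 38  40  47  64  83  83  83  82  85  86  88  91  99 117 138 143 138 125
  103  84  72  62]
 [ 39  38  39  47  54  54  53  54  54  54  54  64  89 118 138 138 125 105
   86  73  61  53]
 [ 36  37  35  35  36  36  37  38  37  38  43  62  97 129 138 126 106  89
   78  64  52  52]]
0 227 271 489 2607
```

Contact: near right is firm, 30 N with no sinking, and touches at a reported z of about 0.0026. That means the physical tip is about 31 mm above the reported TCP. Next is near left.

Request:
carry_out(targets=[1, 0, 0, -1.2, 0, 0, 0, 1, 9.8, -0.2, -1.2, 0, 0, 0, 1, 9.8, -0.2, -1.2, 0, 0, 0, 1, 9.8, -0.2, -0.6, 0, 0, 0, 1, 9.8, -0.2, -0.4, 0, 0, 0, 1, 9.8, -0.2, -0.25, 0, 0, 0, 1, 9.8, -0.2, -0.1, 0, 0, 0, 1, 9.8, -0.2, -0.1, 0, 0, 0])

```text
time_s: 9.22
eef_pos: [0.4841, 0.0771, 0.0027]
eef_rot: [2.293, 2.146, -0.001]
force: [-4.2, -2.2, 13.7]
finger_gap: -0.0
grasp_force: 7.0
```

Near left is firm too. Far left next.

Request:
carry_out(targets=[1, 0, 0, -2.0, 0, 0, 0, 1, 0, 0, -3.0, 0, 0, 0, 1, 0, 11.8, -3.0, 0, 0, 0, 1, 0, 11.8, -3.0, 0, 0, 0, 1, 0, 11.8, -3.0, 0, 0, 0, 1, 0, 11.8, -0.6, 0, 0, 0, 1, 0, 11.8, -0.3, 0, 0, 0, 1, 0, 11.8, -0.15, 0, 0, 0, 1, 0, 11.8, 0, 0, 0, 0, 1, 0, 11.8, 0, 0, 0, 0])

```text
time_s: 10.48
eef_pos: [0.6022, 0.071, 0.0025]
eef_rot: [2.291, 2.148, 0.001]
force: [-0.5, 0.1, 1.7]
finger_gap: 0.0002
grasp_force: 0.4
```

Request:
carry_out(targets=[1, 0, 0, 0.1, 0, 0, 0, 1, 0, 0, 0.1, 0, 0, 0])

```text
time_s: 10.72
eef_pos: [0.6022, 0.0711, 0.0012]
eef_rot: [2.292, 2.149, 0.001]
force: [0.6, 1.0, 1.4]
finger_gap: 0.0
grasp_force: 0.6
```

Far left sinks at about 1.4 N, so its pad is the missing one. Now to the wedge, looking from above first.

```bash
python3 - <<'E'
from h import *
print(rel(np.array([.6021,.0703,.001]),down(86.3),[.549,-.370,.13],155))
E
```

```text
[-44.28  -2.46 -12.9    0.     0.   -68.7 ]
```

Request:
carry_out(targets=[1, 0, 0, -6, 0, 0, 0, 0, -4, 0, -12.9, 0, 0, -10, 0, -44.3, -2.5, -12.9, 0, 0, -68.7, 0, -44.3, -2.5, -12.9, 0, 0, -68.7, 0, -44.3, -2.5, -12.9, 0, 0, -68.7, 0, -44.3, -2.5, -12.9, 0, 0, -68.7, 0, -44.3, -2.5, -12.9, 0, 0, -68.7, 0, -44.3, -2.5, -12.9, 0, 0, -68.7, 0, -44.3, -2.5, -12.9, 0, 0, -68.7, 0, -44.3, -2.5, -12.9, 0, 0, -68.7, 0, -44.3, -2.5, -12.9, 0, 0, -68.7, 0, -44.3, -2.5, -12.9, 0, 0, -68.7])

```text
time_s: 12.22
eef_pos: [0.5489, -0.3678, 0.1301]
eef_rot: [0.676, 3.068, 0.001]
force: [0.5, 0.2, -0.1]
finger_gap: 0.0853
grasp_force: 0.0
```

```bash
python3 - <<'E'
from h import *
import cv2
s,p,r=st();print(p,s["eef_rot"],s["force"],s["finger_gap"],s["qvel"])
np.save("cm8",imaging.camera_model("wrist"),allow_pickle=True)
cv2.imwrite("pics/w8.png",imaging.get_image("wrist"))
E
```

```text
[ 0.54894982 -0.36779786  0.13006242] [6.75956326e-01 3.06800037e+00 7.99706401e-04] [ 0.5491158   0.18259733 -0.08652771] 0.08534721359153156 [-0.0025573  -0.00221952  0.00327625  0.00030593 -0.00017762  0.00085325
  0.00261837]
```

View pics/w8.png

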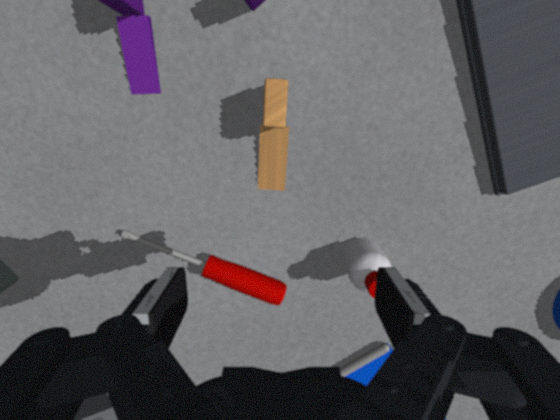

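The wrist view shows the handle top centred at (276,103), running (277,79) to (275,127). The ramp's thin edge is at (258–286,190). The flux bottle is at (370,265) and the screwdriver at (245,275).

```bash
python3 - <<'E'
from h import *
cm=np.load("cm8.npy",allow_pickle=True).item()
h=back(cm,(276,103),.045);t=back(cm,(272,189.5),.0015)
print(h,t,np.linalg.norm((h-t)[:2]),np.degrees(np.arctan2(*(h-t)[1::-1])))
a,b=back(cm,(277,79),.045),back(cm,(275.5,127),.045);print(a,b,np.linalg.norm(a-b),np.degrees(np.arctan2(*(a-b)[1::-1])))
print("flux top",back(cm,(373,280),.07),"cyl",back(cm,(368,243),.05))
E
```

```text
[ 0.472747   -0.33608963  0.045     ] [ 0.54177756 -0.3733613   0.0015    ] 0.07844995684437664 151.63406217813403
[ 0.45757565 -0.32815394  0.045     ] [ 0.48872471 -0.34400601  0.045     ] 0.03495070982016842 153.02799390212923
flux top [ 0.63117821 -0.32232002  0.07      ] cyl [ 0.60883075 -0.31288233  0.05      ]
```

```bash
python3 - <<'E'
from h import *
p=np.array([.6021,.0703,.001])+down(86.3).apply([-.443,-.025,-.129]);print(p)
print(rel(p,down(155),[.474,-.336,.05],152.3))
E
```

```text
[ 0.5485643  -0.37016331  0.13      ]
[ 8.2  -0.05  8.   -0.   -0.    2.7 ]
```

Request:
carry_out(targets=[0, 8.2, 0, 3, 0, 0, 2.7, 0, 8.2, 0, 3, 0, 0, 2.7, 0, 8.2, 0, 8, 0, 0, 2.7, 0, 8.2, 0, 11, 0, 0, 2.7, 0, 8.2, 0, 13, 0, 0, 2.7, 0, 8.2, 0, 13, 0, 0, 2.7])

```text
time_s: 13.02
eef_pos: [0.4737, -0.3341, -0.0009]
eef_rot: [-0.75, -3.049, -0.001]
force: [0.8, -0.1, -0.3]
finger_gap: 0.0854
grasp_force: 0.0
```

Request:
carry_out(targets=[0, 0, 0, 0.6, 0, 0, 0, 0, 0, 0, 1.2, 0, 0, 0, 0, 0, 0, 1.8, 0, 0, 0, 0, 0, 0, 1.8, 0, 0, 0])

```text
time_s: 13.52
eef_pos: [0.4738, -0.3349, -0.0184]
eef_rot: [-0.752, -3.05, -0.0]
force: [0.7, -0.5, -0.3]
finger_gap: 0.0855
grasp_force: 0.0
```

Request:
carry_out(targets=[1, 0, 0, 0, 0, 0, 0, 1, 0, 0, 0, 0, 0, 0, 1, 0, 0, 0, 0, 0, 0, 1, 0, 0, 0, 0, 0, 0, 1, 0, 0, 0, 0, 0, 0, 1, 0, 0, 0, 0, 0, 0])

```text
time_s: 14.28
eef_pos: [0.4742, -0.3352, -0.0178]
eef_rot: [0.752, 3.05, -0.001]
force: [0.2, -1.1, 4.8]
finger_gap: 0.0173
grasp_force: 58.0
```

```bash
sed -i 's/C=np.array.*/C=np.array([.540,.0246]);YJ=np.radians(-3.6)/' h.py; python3 - <<'E'
from h import *
p=np.array([.5485643,-.37016331,.13])+down(155).apply([.082,0,.148]);print(p)
q=jp(.059,.168);print(q,rel(p,down(152.3),[*q,.082],86.4))
E
```

```text
[ 0.47424706 -0.33550861 -0.018     ]
[0.60943238 0.18856385] [ 12.39  52.69 -10.     0.    -0.    65.9 ]
```

Request:
carry_out(targets=[1, 0, 0, -4, 0, 0, 0, 1, 0, 0, -10, 0, 0, 0, 1, 12.4, 52.7, -10, 0, 0, 65.9, 1, 12.4, 52.7, -10, 0, 0, 65.9, 1, 12.4, 52.7, -10, 0, 0, 65.9, 1, 12.4, 52.7, -10, 0, 0, 65.9, 1, 12.4, 52.7, -10, 0, 0, 65.9, 1, 12.4, 52.7, -10, 0, 0, 65.9, 1, 12.4, 52.7, -10, 0, 0, 65.9, 1, 12.4, 52.7, -10, 0, 0, 65.9, 1, 12.4, 52.7, -10, 0, 0, 65.9, 1, 12.4, 52.7, -10, 0, 0, 65.9])

```text
time_s: 15.78
eef_pos: [0.6084, 0.1949, 0.0815]
eef_rot: [-2.281, -2.156, -0.003]
force: [-0.3, -1.3, -0.8]
finger_gap: 0.0169
grasp_force: 57.7
```

Request:
carry_out(targets=[1, 0, 0, 0, 0, 0, 0, 1, 0, 0, 4, 0, 0, 0, 1, 0, 0, 7.6, 0, 0, 0, 1, 0, 0, 7.8, 0, 0, 0, 1, 0, 0, 7.8, 0, 0, 0, 1, 0, 0, 7.8, 0, 0, 0])

```text
time_s: 16.52
eef_pos: [0.6104, 0.1894, 0.0057]
eef_rot: [2.29, 2.149, 0.004]
force: [0.5, -0.4, -0.4]
finger_gap: 0.0176
grasp_force: 57.8
```

Request:
carry_out(targets=[1, 0, 0, 0, 0, 0, 0, 1, 0, 0, 0.2, 0, 0, 0, 1, 0, 0, 0.4, 0, 0, 0, 1, 0, 0, 0.4, 0, 0, 0, 1, 0, 0, 0.4, 0, 0, 0])

```text
time_s: 17.15
eef_pos: [0.6091, 0.1893, -0.0002]
eef_rot: [-2.29, -2.151, 0.0]
force: [-0.5, 0.9, -0.7]
finger_gap: 0.0173
grasp_force: 57.8
```

Request:
carry_out(targets=[1, 0, 0, 0.1, 0, 0, 0, 1, 0, 0, 0.1, 0, 0, 0])

```text
time_s: 17.4
eef_pos: [0.6091, 0.1892, -0.0012]
eef_rot: [-2.29, -2.151, 0.0]
force: [-0.1, 0.2, -0.2]
finger_gap: 0.0172
grasp_force: 57.8
```

Request:
carry_out(targets=[1, 0, 0, 0.06, 0, 0, 0, 1, 0, 0, 0.06, 0, 0, 0])

```text
time_s: 17.65
eef_pos: [0.6092, 0.1893, -0.0017]
eef_rot: [2.29, 2.151, 0.0]
force: [-1.0, -0.2, -1.3]
finger_gap: 0.017
grasp_force: 58.0
```

Request:
carry_out(targets=[1, 0, 0, 0.04, 0, 0, 0, 1, 0, 0, 0.04, 0, 0, 0])

```text
time_s: 17.9
eef_pos: [0.6092, 0.1893, -0.0018]
eef_rot: [2.29, 2.151, -0.0]
force: [-1.3, -0.5, 4.4]
finger_gap: 0.0174
grasp_force: 58.5
```

Request:
carry_out(targets=[1, 0, 0, 0.04, 0, 0, 0, 1, 0, 0, 0.04, 0, 0, 0])

```text
time_s: 18.15
eef_pos: [0.6092, 0.1893, -0.0018]
eef_rot: [2.29, 2.151, 0.0]
force: [-3.4, -1.4, 8.4]
finger_gap: 0.0173
grasp_force: 59.1
```

Request:
carry_out(targets=[1, 0, 0, -0.04, 0, 0, 0, 1, -1, 0, -0.04, 0, 0, 0, 1, -2, 0, -0.04, 0, 0, 0, 1, -2.5, 0, -0.04, 0, 0, 0, 1, -2.5, 0, -0.04, 0, 0, 0])

```text
time_s: 18.77
eef_pos: [0.6081, 0.1631, -0.0018]
eef_rot: [2.291, 2.149, 0.0]
force: [-0.1, 0.2, 7.0]
finger_gap: 0.0171
grasp_force: 58.6
```

Request:
carry_out(targets=[1, -0.5, 0, 0, 0, 0, 0, 1, -1, 0, 0, 0, 0, 0, 1, -1.3, 0, 0, 0, 0, 0, 1, -1.3, 0, 0, 0, 0, 0])

```text
time_s: 19.27
eef_pos: [0.6071, 0.1511, -0.0018]
eef_rot: [2.29, 2.15, 0.001]
force: [0.0, 2.1, 6.6]
finger_gap: 0.0177
grasp_force: 58.6
```

Request:
carry_out(targets=[1, 0, 0, -0.03, 0, 0, 0, 1, -0.3, 0, -0.03, 0, 0, 0, 1, -0.3, 0, -0.03, 0, 0, 0])

```text
time_s: 19.65
eef_pos: [0.6066, 0.1479, -0.0018]
eef_rot: [2.29, 2.15, -0.0]
force: [0.5, 1.7, 4.1]
finger_gap: 0.0174
grasp_force: 58.2
```

Request:
carry_out(targets=[1, -0.1, 0, 0, 0, 0, 0, 1, -0.2, 0, 0, 0, 0, 0, 1, -0.2, 0, 0, 0, 0, 0])

```text
time_s: 20.02
eef_pos: [0.6064, 0.1463, -0.0018]
eef_rot: [-2.29, -2.151, 0.0]
force: [0.5, 3.9, 3.6]
finger_gap: 0.0172
grasp_force: 58.3
```

Request:
carry_out(targets=[1, 0, 0, -0.03, 0, 0, 0, 1, 0, 0, -0.03, 0, 0, 0, 1, 0, 0, -0.03, 0, 0, 0])

```text
time_s: 20.4
eef_pos: [0.6062, 0.1458, -0.0018]
eef_rot: [2.29, 2.15, -0.001]
force: [0.4, 0.7, 0.8]
finger_gap: 0.0172
grasp_force: 58.1
```

```bash
python3 - <<'E'
from h import *
import cv2
s,p,r=st();print(p,s["force"])
w=imaging.get_image("wrist");sd=imaging.get_image("side")
cv2.imwrite("pics/w9full.png",w)
a=cv2.resize(w,(400,300));b=cv2.resize(sd[180:270,190:310],(400,300),interpolation=cv2.INTER_CUBIC)
cv2.imwrite("pics/c9.png",np.hstack([a,b]))
E
```

```text
[ 0.60622645  0.14584586 -0.0017726 ] [0.37040711 0.68708331 0.84873788]
```

View pics/c9.png

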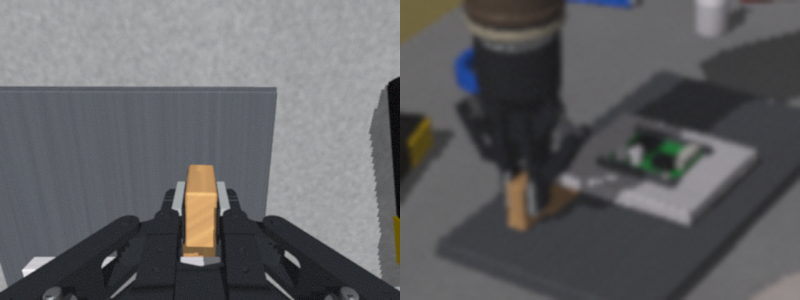

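The wedge is gripped upright on the steel, with its thin end at the jig's far left edge. The push dropped to 0.7 N once the downward load was eased, so I'll go on in small steps.

Request:
carry_out(targets=[1, -0.1, 0, 0, 0, 0, 0, 1, -0.2, 0, 0, 0, 0, 0, 1, -0.2, 0, 0, 0, 0, 0, 1, -0.2, 0, 0, 0, 0, 0])

```text
time_s: 21.0
eef_pos: [0.6062, 0.1441, -0.0017]
eef_rot: [-2.29, -2.15, 0.001]
force: [-0.2, -0.1, -0.6]
finger_gap: 0.017
grasp_force: 57.8
```

Request:
carry_out(targets=[1, -0.1, 0, 0, 0, 0, 0, 1, -0.2, 0, 0, 0, 0, 0, 1, -0.2, 0, 0, 0, 0, 0, 1, -0.2, 0, 0, 0, 0, 0])

```text
time_s: 21.5
eef_pos: [0.6062, 0.1424, -0.0015]
eef_rot: [2.29, 2.151, 0.0]
force: [-0.8, 0.3, -0.8]
finger_gap: 0.0171
grasp_force: 57.8
```

Request:
carry_out(targets=[1, -0.1, 0, 0, 0, 0, 0, 1, -0.1, 0, 0, 0, 0, 0, 1, -0.1, 0, 0, 0, 0, 0])

```text
time_s: 21.88
eef_pos: [0.6061, 0.1413, -0.0016]
eef_rot: [2.29, 2.151, -0.0]
force: [0.6, 0.0, -0.6]
finger_gap: 0.0169
grasp_force: 57.8
```

Request:
carry_out(targets=[1, 0, 0, 0.02, 0, 0, 0, 1, -0.1, 0, 0.02, 0, 0, 0, 1, -0.1, 0, 0.02, 0, 0, 0])

```text
time_s: 22.25
eef_pos: [0.6061, 0.1402, -0.0017]
eef_rot: [2.29, 2.15, -0.0]
force: [0.5, 0.3, -0.4]
finger_gap: 0.0173
grasp_force: 57.8
```

Request:
carry_out(targets=[1, -0.05, 0, 0, 0, 0, 0, 1, -0.1, 0, 0, 0, 0, 0, 1, -0.1, 0, 0, 0, 0, 0])

```text
time_s: 22.62
eef_pos: [0.606, 0.1394, -0.0017]
eef_rot: [-2.29, -2.151, 0.0]
force: [0.1, 0.2, -1.7]
finger_gap: 0.0173
grasp_force: 57.7
```

Request:
carry_out(targets=[1, -0.05, 0, 0, 0, 0, 0, 1, -0.05, 0, 0, 0, 0, 0, 1, -0.05, 0, 0, 0, 0, 0])

```text
time_s: 23.0
eef_pos: [0.606, 0.1389, -0.0017]
eef_rot: [2.29, 2.151, -0.0]
force: [-0.5, -0.2, -1.7]
finger_gap: 0.0173
grasp_force: 57.7
```

Request:
carry_out(targets=[1, 0, 0, 0.02, 0, 0, 0, 1, -0.05, 0, 0.02, 0, 0, 0, 1, -0.05, 0, 0.02, 0, 0, 0])

```text
time_s: 23.38
eef_pos: [0.6061, 0.1386, -0.0018]
eef_rot: [-2.29, -2.151, -0.001]
force: [0.1, -0.0, 1.0]
finger_gap: 0.0172
grasp_force: 57.9
```

Request:
carry_out(targets=[1, -0.05, 0, 0, 0, 0, 0, 1, -0.05, 0, 0, 0, 0, 0, 1, -0.05, 0, 0, 0, 0, 0])

```text
time_s: 23.75
eef_pos: [0.6061, 0.1383, -0.0018]
eef_rot: [-2.29, -2.151, -0.001]
force: [-0.4, 1.7, -0.0]
finger_gap: 0.0176
grasp_force: 57.9
```

Request:
carry_out(targets=[1, -0.05, 0, 0, 0, 0, 0, 1, -0.05, 0, 0, 0, 0, 0, 1, -0.05, 0, 0, 0, 0, 0])

```text
time_s: 24.12
eef_pos: [0.606, 0.1379, -0.0018]
eef_rot: [-2.29, -2.151, -0.001]
force: [0.2, 4.9, 2.5]
finger_gap: 0.0172
grasp_force: 57.9
```

Request:
carry_out(targets=[1, 0.02, 0, 0, 0, 0, 0, 1, 0.02, 0, -0.01, 0, 0, 0])

```text
time_s: 24.38
eef_pos: [0.606, 0.1377, -0.0018]
eef_rot: [2.29, 2.151, 0.0]
force: [1.5, 3.8, 0.6]
finger_gap: 0.0173
grasp_force: 57.8
```

Request:
carry_out(targets=[0.6, 0.02, 0, -0.01, 0, 0, 0, 0.6, 0.02, 0, -0.01, 0, 0, 0, 0.6, 0.02, 0, -0.01, 0, 0, 0, 0.6, 0.02, 0, -0.01, 0, 0, 0])

```text
time_s: 24.88
eef_pos: [0.6059, 0.1374, -0.0018]
eef_rot: [2.29, 2.15, -0.001]
force: [-0.6, 0.7, 0.2]
finger_gap: 0.0341
grasp_force: 0.0
```

```bash
python3 - <<'E'
from h import *
s,p,r=st()
q=jp(-.059,.049);print(p,q,rel(p,r,[*q,.015],86.4))
E
```

```text
[ 0.60587     0.13743968 -0.00180681] [0.48419316 0.07720795] [-6.780e+00 -1.177e+01 -1.680e+00 -1.000e-02  2.000e-02 -1.000e-02]
```

Request:
carry_out(targets=[0.6, 0, 0, -4, 0, 0, 0, 0.6, 0, 0, -8, 0, 0, 0, 1, -6.8, -11.8, -8, 0, 0, 0, 1, -6.8, -11.8, -8, 0, 0, 0, 1, -6.8, -11.8, -8, 0, 0, 0, 1, -6.8, -11.8, -8, 0, 0, 0, 1, -6.8, -11.8, -4, 0, 0, 0, 1, -6.8, -11.8, -1.7, 0, 0, 0, 1, -6.8, -11.8, -1.2, 0, 0, 0, 1, -6.8, -11.8, -0.7, 0, 0, 0, 1, -6.8, -11.8, -0.6, 0, 0, 0, 1, -6.8, -11.8, -0.6, 0, 0, 0])

```text
time_s: 26.38
eef_pos: [0.4845, 0.0775, 0.0049]
eef_rot: [2.29, 2.15, 0.001]
force: [-0.1, -0.0, 0.0]
finger_gap: 0.0003
grasp_force: 0.0
```

Request:
carry_out(targets=[1, 0, 0, 0, 0, 0, 0, 1, 0, 0, 0.1, 0, 0, 0, 1, 0, 0, 0.15, 0, 0, 0, 1, 0, 0, 0.15, 0, 0, 0])

```text
time_s: 26.88
eef_pos: [0.4839, 0.0773, 0.0028]
eef_rot: [-2.29, -2.151, 0.0]
force: [-0.5, -0.1, -0.5]
finger_gap: 0.0002
grasp_force: 0.0
```

Request:
carry_out(targets=[1, 0, 0, 0.03, 0, 0, 0, 1, 0, 0, 0.03, 0, 0, 0, 1, 0, 0, 0.03, 0, 0, 0])

```text
time_s: 27.25
eef_pos: [0.4839, 0.0773, 0.0027]
eef_rot: [2.29, 2.151, -0.0]
force: [-1.6, -0.8, 5.4]
finger_gap: 0.0001
grasp_force: 2.7
```

Near left is firm at 5.4 N. Next, near right.

Request:
carry_out(targets=[1, 0, 0, -1.2, 0, 0, 0, 1, -9.8, 0, -1.2, 0, 0, 0, 1, -9.8, 0, -1.2, 0, 0, 0, 1, -9.8, 0, -0.6, 0, 0, 0, 1, -9.8, 0, -0.25, 0, 0, 0, 1, -9.8, 0, -0.1, 0, 0, 0, 1, -9.8, 0, -0.02, 0, 0, 0, 1, -9.8, 0, -0.02, 0, 0, 0, 1, -9.8, 0, -0.02, 0, 0, 0])

```text
time_s: 28.38
eef_pos: [0.4778, -0.0203, 0.0027]
eef_rot: [2.289, 2.151, -0.0]
force: [-0.1, -0.8, -0.5]
finger_gap: -0.0002
grasp_force: 0.1
```

Request:
carry_out(targets=[1, 0, 0, 0.03, 0, 0, 0, 1, 0, 0, 0.03, 0, 0, 0, 1, 0, 0, 0.03, 0, 0, 0])

```text
time_s: 28.75
eef_pos: [0.4778, -0.0203, 0.0027]
eef_rot: [2.29, 2.151, 0.0]
force: [-0.2, 0.7, 6.1]
finger_gap: 0.0001
grasp_force: 2.7
```

Near right is firm at 6.1 N. Next, far right.

Request:
carry_out(targets=[1, 0, 0, -2.0, 0, 0, 0, 1, 0, 0, -3.0, 0, 0, 0, 1, 0, 11.8, -3.0, 0, 0, 0, 1, 0, 11.8, -3.0, 0, 0, 0, 1, 0, 11.8, -3.0, 0, 0, 0, 1, 0, 11.8, -1.0, 0, 0, 0, 1, 0, 11.8, -0.4, 0, 0, 0, 1, 0, 11.8, -0.15, 0, 0, 0, 1, 0, 11.8, -0.04, 0, 0, 0, 1, 0, 11.8, -0.04, 0, 0, 0, 1, 0, 11.8, -0.04, 0, 0, 0])

```text
time_s: 30.12
eef_pos: [0.5958, -0.0279, 0.0032]
eef_rot: [2.29, 2.15, 0.001]
force: [0.4, 0.8, -1.1]
finger_gap: 0.0002
grasp_force: 0.0
```

Request:
carry_out(targets=[1, 0, 0, 0.03, 0, 0, 0, 1, 0, 0, 0.03, 0, 0, 0, 1, 0, 0, 0.03, 0, 0, 0])

```text
time_s: 30.5
eef_pos: [0.5958, -0.0279, 0.0028]
eef_rot: [2.29, 2.15, 0.0]
force: [-2.2, -0.8, 4.3]
finger_gap: -0.0001
grasp_force: 2.2
```

Request:
carry_out(targets=[1, 0, 0, 0.01, 0, 0, 0, 1, 0, 0, 0.01, 0, 0, 0])

```text
time_s: 30.75
eef_pos: [0.5957, -0.0279, 0.0028]
eef_rot: [2.29, 2.151, 0.0]
force: [-0.5, -0.4, 5.6]
finger_gap: 0.0002
grasp_force: 3.0
```

Request:
carry_out(targets=[1, 0, 0, -1.2, 0, 0, 0, 1, 9.8, 0, -1.2, 0, 0, 0, 1, 9.8, 0, -1.2, 0, 0, 0, 1, 9.8, 0, -0.6, 0, 0, 0, 1, 9.8, 0, -0.25, 0, 0, 0, 1, 9.8, 0, -0.1, 0, 0, 0, 1, 9.8, 0, -0.06, 0, 0, 0, 1, 9.8, 0, -0.04, 0, 0, 0, 1, 9.8, 0, -0.04, 0, 0, 0])

```text
time_s: 31.88
eef_pos: [0.6017, 0.0697, 0.0029]
eef_rot: [2.29, 2.15, 0.0]
force: [0.3, 1.3, 0.2]
finger_gap: 0.0003
grasp_force: 0.0
```

Request:
carry_out(targets=[1, 0, 0, 0.03, 0, 0, 0, 1, 0, 0, 0.03, 0, 0, 0, 1, 0, 0, 0.03, 0, 0, 0])

```text
time_s: 32.25
eef_pos: [0.6018, 0.0698, 0.0028]
eef_rot: [2.29, 2.15, 0.0]
force: [-0.9, -1.2, 4.3]
finger_gap: 0.0002
grasp_force: 2.5
```

Request:
carry_out(targets=[1, 0, 0, 0.01, 0, 0, 0, 1, 0, 0, 0.01, 0, 0, 0, 1, 0, 0, 0.01, 0, 0, 0])

```text
time_s: 32.62
eef_pos: [0.6018, 0.0698, 0.0027]
eef_rot: [2.29, 2.15, 0.0]
force: [-1.5, -1.2, 5.9]
finger_gap: 0.0001
grasp_force: 3.2
```

Request:
carry_out(targets=[1, 0, 0, -4, 0, 0, 0, 1, 0, 0, -10, 0, 0, 0, 1, -10, -20, -18, 0, 0, 0, 1, -10, -20, -18, 0, 0, 0, 1, -10, -20, -18, 0, 0, 0, 1, -10, -20, -18, 0, 0, 0, 1, -10, -20, -18, 0, 0, 0, 1, -10, -20, -18, 0, 0, 0])

```text
time_s: 33.62
eef_pos: [0.3965, -0.0172, 0.1826]
eef_rot: [2.289, 2.15, 0.002]
force: [0.3, 0.2, -0.5]
finger_gap: 0.0003
grasp_force: 0.0
```

```bash
python3 - <<'E'
from h import *
import cv2
s,p,r=st();print(p,s["force"])
a=imaging.get_image("scene")[120:300,180:380];b=imaging.get_image("side")[150:330,170:370]
cv2.imwrite("pics/end.png",cv2.resize(np.hstack([a,b]),None,fx=2,fy=2,interpolation=cv2.INTER_CUBIC))
E
```

```text
[ 0.39652025 -0.0172493   0.18261379] [ 0.28154302  0.20293356 -0.53834463]
```

View pics/end.png

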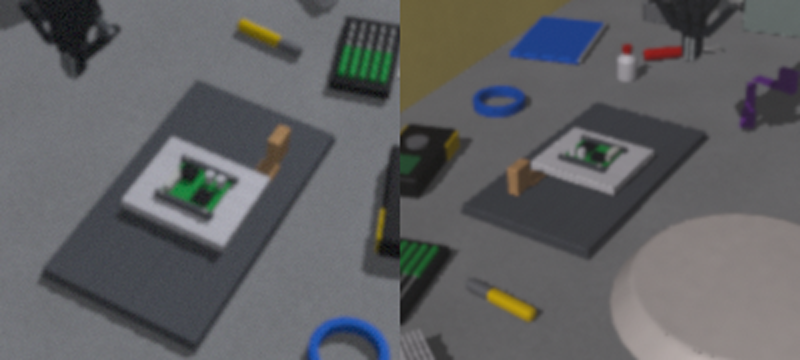

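The wedge stands under the far left corner, at scene crop (275,150), with the jig in place and the bystanders untouched. Handing in.

```bash
python3 -c "
from h import *
print(robot.hand_in())"
```

```text
the job is handed in; nothing more can be done
None
```

The far left corner had lost its pad; the wooden wedge is now snug under it and released, all four corners pressed firm in the order asked (5.4 to 6.1 N), and I handed the job in at about 34 s; my first search press on near right reached about 30 N, and the final push on the wedge peaked at 4.9 N, but the jig showed no visible shift.

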